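# Fit the platform plate on the lab shaker

## Task

Lift the metal platform plate by its bar handle, set it lightly on the shaker's deck, square with it, and slide it gently about until its hole drops over the drive pin and the plate lies flat on the deck; then let go. Do not press hard, do not let the plate fall from above the deck, and leave the flask and the stack of dishes in the middle of the bench where they are.

Things in the scene. Friction and masses are not known exactly. Their poses are not given: they have to be found in the camera images.
- plate: Loose aluminium plate, 140 (x) by 100 (y) by 6 mm, about 0.25 kg, flat on the bench, thin black strips along its long edges. A black bar handle stands over its middle: 50 mm long along the plate's y, 12 mm wide along x, its bar from 26 to 44 mm above the underside. Origin: centre of the underside; z up.
- plate_hole (a point): Centre, at the underside, of the plate's one round through hole, 13 mm wide, 40 mm along the plate's +x from its origin.
- shaker: Bench shaker, fixed, white, with a flat grey deck 220 mm (its x) by 180 mm (its y), surface 90 mm above the bench; black control panel towards its -x. The plate goes on with its x along the deck's x, its middle above the deck's middle give or take the pin's orbit. Origin: centre of the underside; z up.
- crank_axis (a point): Centre of the drive pin's orbit, on the deck's surface, 40 mm along the shaker's +x from its origin. The upright steel pin, 10 mm thick, tip flat with a small bevel, stands 8 mm above the deck. It has stopped anywhere on a circle of 6 mm radius about this point and is braked: it cannot be pushed round. Its own place is not measured.
- flask: Bystander: conical glass flask, 68 mm wide, 105 mm tall. Origin: centre of the underside.
- dishes: Bystander: stack of three round clear dishes, 68 mm wide, 43 mm tall. Origin: centre of the underside.
Mind the look-alikes: they are no part of the job. There is more than one size of the plate; the job needs the largest.

How it is judged:
By the outcome, as a careful person would: the job done as asked, in the order asked, and still so for the second after the job is handed in, with the robot touching nothing.
It also fails if it takes over 64 s, if anything falls off the work surface, if the arm or the gripper's body presses on something with over 40 N, if the wrist force passes 120 N, or if a joint passes its speed limit or range.

## Robot

A 6-joint arm with a two-finger parallel gripper is mounted at the origin on the work surface. World frame = base frame: x ahead of the robot, y to its left, z up, the work surface at z = 0. Lengths are in mm, angles in rad, forces in N, time in s.
With the tool pointing down it reaches from about 300 to 775 mm from the base axis. Payload 14.6 kg.
Tool frame: the origin (TCP) lies at the very end of the fingers, on their centre line; the grasp point (between the pads) lies 19 mm behind it; z points along the fingers, y is the line along which they close (so a half turn about z gives the same grasp; the last joint's range is limited). The gripper opens to 94 mm and grips with 3 to 60 N. Pads are 16 mm wide; open, the fingers measure 119 mm over their backs; the gripper's body (75 mm by 177 mm) begins 78 mm behind the grasp point.
Start: joints at [1.191, 0.3, 1.521, -0, 1.321, -0.067], TCP at [169.245, 523.302, 205.446] pointing down, gripper open.
Joint ranges: [-3.03, 3.03], [-0.79, 2.21], [0.23, 2.52], [-1.04, 4.18], [0, 3.07], [-2.55, 2.55]. Speed limits (rad/s): [2.22, 2.22, 2.57, 3.14, 3.14, 3.14].

## Interface

Orientations are given as [roll, pitch, yaw] about the fixed x, y, z axes, in that order (R = Rz(yaw) Ry(pitch) Rx(roll)).
In Python, from cell import manip gives the robot as it stands. The module is installed in compiled form; this text tells all that it offers.
- The arm moves only by the shell command python3 -m inch 'ROWS' [FORCE]. ROWS is JSON, a list of rows, each an object of numbers: "gripper": the opening, from 0 (shut) to 1 (fully open); "dx", "dy", "dz": the shift along the world's x, y, z in m; "wx", "wy", "wz": the turn, a rotation vector about the world's x, y, z in degrees. A call has exactly 5 rows; each row is the pose to reach, as a shift and turn from the pose commanded when the call began; what a row does not reach only later rows make up. A row lasts 1/12 s, in which the tool goes at most 41.7 mm and 7.16 degrees, less where a joint would pass 70% of its speed; a pose out of reach is approached as far as the arm can. A call with a gripper value outside its range is refused whole. The fingers move at their own pace and stop on an object; FORCE is the grip in N (left out, the last holds). Time passes only in rows, so rows that repeat a pose let the fingers close, or fill a call up. It gives the time, the measured TCP pose, the force, the opening and the grip force at its end, in the units of the state.
- manip.read_state(): the state, without advancing time (a new reading comes with each control period).
- manip.camera(name): name is "scene" or "top" or "wrist"; returns the picture (420x560x3 uint8, blue, green, red); there is no depth.
- manip.camera_info(name): a dict with "camera_matrix" (3x3 intrinsics, pixels), "R" (3x3) and "t" (3): a world point X has camera coordinates R X + t; the wrist camera has in their place "tool_from_camera" (4x4, takes a point from camera to tool coordinates, whose origin is the TCP and whose axes are the flange's). Camera axes: x right, y down, z forward; pixel columns grow to the right and rows downward; lengths in mm; the calibration is good to about 2 mm. A picture is of the moment at which its call begins: read the wrist's pose just before it. camera_info takes no time and is no camera call.
- manip.sign_off(): hands the job in; it is judged then, once.
The state is a dict: "clock": time; "joints": joint angles; "qd": joint speeds; "effort": joint torques, N m; "eef_pos": TCP position; "eef_rot": TCP orientation; "wrist_force": force on the tool from outside, world axes, zero at the start; "moment": the same for the moment, N m; "finger_gap": finger opening in mm; "finger_force": force on a finger pad.
Only numpy, scipy, OpenCV 4.12 (cv2) and the standard library are available. Lean on these libraries where they do the work, as an engineer would, in place of code of your own. Each camera call takes 0.05 s, during which the arm holds its last target. There are 200 camera calls.

## Working session

There is one attempt and no reset: what is moved stays moved. The work goes in short steps, Python scripts to look and compute and a shell command to move; the robot and the scene stay as the last step left them, time stands still between calls to the robot, and variables do not carry over. Pictures are saved under pics/ and viewed, at most 10 in all, crops included, and the job is handed in when it is done.

```bash
mkdir -p pics; python3 - <<'E'
from cell import manip
import cv2
for n in("scene","top"):
    im=manip.camera(n); cv2.imwrite(f"pics/{n}0.png",im)
    i=manip.camera_info(n); print(n,i)
s=manip.read_state(); print(s)
print(manip.camera_info("wrist"))
E
```

```text
scene {'camera_matrix': array([[418.2755297 ,   0.        , 275.47259257],
       [  0.        , 418.2755297 , 212.35846976],
       [  0.        ,   0.        ,   1.        ]]), 'R': array([[ 0.53385906,  0.8453003 , -0.02149205],
       [ 0.45648004, -0.30950415, -0.83416614],
       [-0.71177277,  0.43551646, -0.55109431]]), 't': array([-215.73485279, -195.10504957, 1266.64787065])}
top {'camera_matrix': array([[462.7736488 ,   0.        , 276.77485124],
       [  0.        , 462.7736488 , 215.05812315],
       [  0.        ,   0.        ,   1.        ]]), 'R': array([[-0.01417023, -0.99980893,  0.01346491],
       [-0.98858588,  0.01198861, -0.15018067],
       [ 0.14999055, -0.01543931, -0.98856687]]), 't': array([ -66.44661851,  591.28957141, 1027.98109146])}
{'clock': 0.1, 'joints': array([ 1.19138469e+00,  3.00419803e-01,  1.52154505e+00, -8.54249624e-06,
        1.32071605e+00, -6.65845187e-02]), 'qd': array([-0.00129871, -0.00077542, -0.00034204, -0.0009988 ,  0.00041225,
        0.00111486]), 'effort': array([-1.04050087e-04, -5.32651305e+01, -3.53280938e+01,  7.08749495e-
[... 189 characters left out ...]
rce': array([ 0.77959877, -0.11236896, -0.45432103]), 'moment': array([ 0.04578654, -0.06059488,  0.01032738]), 'finger_force': 0.0, 'finger_gap': 94.23624580748867}
{'camera_matrix': array([[339.47872487,   0.        , 286.01275958],
       [  0.        , 339.47872487, 207.40207337],
       [  0.        ,   0.        ,   1.        ]]), 'tool_from_camera': array([[-6.26913446e-04, -9.70017688e-01, -2.43033520e-01,
         6.96842108e+01],
       [ 9.99999393e-01, -8.28282698e-04,  7.26384583e-04,
        -5.86674798e-01],
       [-9.05906354e-04, -2.43032917e-01,  9.70017619e-01,
        -1.79615108e+02],
       [ 0.00000000e+00,  0.00000000e+00,  0.00000000e+00,
         1.00000000e+00]])}
```

View pics/top0.png

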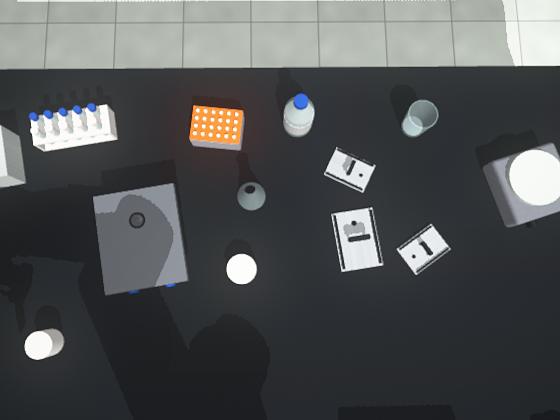

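View pics/scene0.png

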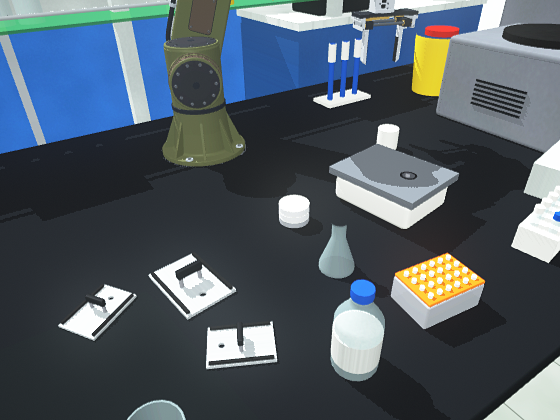

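The top picture shows three plates, at px (350,170), (357,240) and (424,249). The middle one is clearly the largest (about 40x62 px), so it fits the description. The shaker deck is at (140,238) with its pin mount at (137,220). Next, one enlarged crop to confirm.

```bash
python3 - <<'E'
import cv2,numpy as np
im=cv2.imread("pics/top0.png")
a=cv2.resize(im[200:280,320:400],(400,400),interpolation=cv2.INTER_CUBIC)
b=cv2.resize(im[175:303,82:202],(400,427),interpolation=cv2.INTER_CUBIC)[:400]
b=cv2.convertScaleAbs(b,alpha=1.6)
cv2.imwrite("pics/crop1.png",np.hstack([a,b]))
E
```

```text
(no output)
```

View pics/crop1.png

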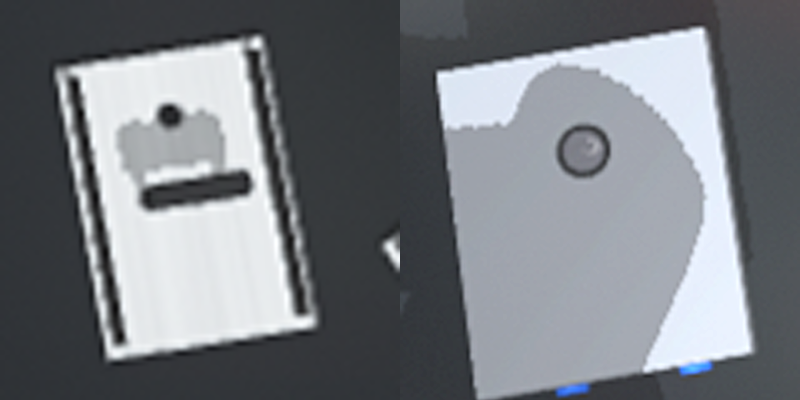

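The crop confirms it: the large plate has corners at about (58,66), (263,37), (316,325) and (108,360) in the crop, its hole at (171,115) and its bar at (196,190). The deck has a well at (583,151), with something bright inside it.

```bash
cat >h.py <<'E'
from cell import manip
import cv2,numpy as np
from scipy.spatial.transform import Rotation as Ro
def ray(n,uv,z,st=None):
    i=manip.camera_info(n);d=np.linalg.solve(i["camera_matrix"],[uv[0],uv[1],1])
    if n=="wrist":
        T=i["tool_from_camera"];R=Ro.from_euler("xyz",st["eef_rot"]).as_matrix()
        c=R@T[:3,3]+st["eef_pos"];w=R@T[:3,:3]@d
    else: c=-i["R"].T@i["t"];w=i["R"].T@d
    return c+w*(z-c[2])/w[2]
E
python3 - <<'E'
from h import *
np.set_printoptions(precision=1,suppress=True)
P=[ray("top",np.array(p)/5+[320,200],6) for p in[(58,66),(263,37),(316,325),(108,360)]]
print(np.array(P),np.mean(P,0),[np.linalg.norm(P[i]-P[i-1]) for i in range(4)])
d=P[0]+P[1]-P[2]-P[3];print("yaw",np.degrees(np.arctan2(d[1],d[0])))
print("hole",ray("top",np.array([171,115])/5+[320,200],6),"bar",ray("top",np.array([196,190])/5+[320,200],44))
D=[ray("top",np.array(p)*.3+[82,175],90) for p in[(36,72),(305,28),(353,352),(76,400)]]
print(np.array(D),np.mean(D,0),[np.linalg.norm(D[i]-D[i-1]) for i in range(4)])
d=D[0]+D[1]-D[2]-D[3];print("yaw",np.degrees(np.arctan2(d[1],d[0])))
print("well",ray("top",np.array([183,151])*.3+[82,175],90))
print("flask",ray("top",(251,196),40),"dish",ray("top",(241,268),43))
print(ray("scene",(189,268),44),ray("scene",(408,175),90))
E
```

```text
[[ 599.2 -207.     6. ]
 [ 612.2 -306.7    6. ]
 [ 473.4 -325.7    6. ]
 [ 458.3 -226.2    6. ]] [ 535.8 -266.4    6. ] [np.float64(142.26063100262948), np.float64(100.5629987794483), np.float64(140.11172684681614), np.float64(100.6184587552566)]
yaw 7.758517876983509
hole [ 574.7 -260.7    6. ] bar [ 534.6 -263.8   44. ]
[[630.  334.7  90. ]
 [658.  156.5  90. ]
 [442.2 121.2  90. ]
 [413.9 299.3  90. ]] [536.  227.9  90. ] [np.float64(218.93270832246145), np.float64(180.38909015697823), np.float64(218.6915377201356), np.float64(180.25092295479834)]
yaw 9.300423093466815
well [575.6 235.5  90. ]
flask [637.  -14.6  40. ] dish [469.5   9.1  43. ]
[ 542.3 -267.2   44. ] [574.  236.7  90. ]
```

```bash
python3 -m inch '[{"dx":0.015,"dy":-0.032,"wz":-2.6},{"dx":0.029,"dy":-0.063,"wz":-5.2},{"dx":0.044,"dy":-0.095,"wz":-7.7},{"dx":0.059,"dy":-0.126,"wz":-10.3},{"dx":0.073,"dy":-0.158,"wz":-12.9}]'
python3 -m inch '[{"dx":0.015,"dy":-0.032,"wz":-2.6},{"dx":0.029,"dy":-0.063,"wz":-5.2},{"dx":0.044,"dy":-0.095,"wz":-7.7},{"dx":0.059,"dy":-0.126,"wz":-10.3},{"dx":0.073,"dy":-0.158,"wz":-12.9}]'
python3 -m inch '[{"dx":0.015,"dy":-0.032,"wz":-2.6},{"dx":0.029,"dy":-0.063,"wz":-5.2},{"dx":0.044,"dy":-0.095,"wz":-7.7},{"dx":0.059,"dy":-0.126,"wz":-10.3},{"dx":0.073,"dy":-0.158,"wz":-12.9}]'
```

```text
validation failed for argument at $[0]...
validation failed for argument at $[0]...
validation failed for argument at $[0]...
```

```bash
python3 -m inch '[{"gripper":1,"dx":0.015,"dy":-0.032,"dz":0,"wx":0,"wy":0,"wz":-2.6},{"gripper":1,"dx":0.029,"dy":-0.063,"dz":0,"wx":0,"wy":0,"wz":-5.2},{"gripper":1,"dx":0.044,"dy":-0.095,"dz":0,"wx":0,"wy":0,"wz":-7.7},{"gripper":1,"dx":0.059,"dy":-0.126,"dz":0,"wx":0,"wy":0,"wz":-10.3},{"gripper":1,"dx":0.073,"dy":-0.158,"dz":0,"wx":0,"wy":0,"wz":-12.9}]'
```

```text
clock: 0.52
eef_pos: [242.5, 363.7, 205.1]
eef_rot: [-3.141, -0.0, 2.602]
wrist_force: [0.4, 0.1, -0.7]
finger_gap: 94.1
finger_force: 0.0
```

```bash
python3 -m inch '[{"gripper":1,"dx":0.015,"dy":-0.032,"dz":0,"wx":0,"wy":0,"wz":-2.6},{"gripper":1,"dx":0.029,"dy":-0.063,"dz":0,"wx":0,"wy":0,"wz":-5.2},{"gripper":1,"dx":0.044,"dy":-0.095,"dz":0,"wx":0,"wy":0,"wz":-7.7},{"gripper":1,"dx":0.059,"dy":-0.126,"dz":0,"wx":0,"wy":0,"wz":-10.3},{"gripper":1,"dx":0.073,"dy":-0.157,"dz":0,"wx":0,"wy":0,"wz":-12.8}]'
python3 -m inch '[{"gripper":1,"dx":0.015,"dy":-0.032,"dz":0,"wx":0,"wy":0,"wz":-2.6},{"gripper":1,"dx":0.029,"dy":-0.063,"dz":0,"wx":0,"wy":0,"wz":-5.2},{"gripper":1,"dx":0.044,"dy":-0.095,"dz":0,"wx":0,"wy":0,"wz":-7.7},{"gripper":1,"dx":0.059,"dy":-0.126,"dz":0,"wx":0,"wy":0,"wz":-10.3},{"gripper":1,"dx":0.073,"dy":-0.157,"dz":0,"wx":0,"wy":0,"wz":-12.8}]'
python3 -m inch '[{"gripper":1,"dx":0.015,"dy":-0.032,"dz":0,"wx":0,"wy":0,"wz":-2.6},{"gripper":1,"dx":0.029,"dy":-0.063,"dz":0,"wx":0,"wy":0,"wz":-5.2},{"gripper":1,"dx":0.044,"dy":-0.095,"dz":0,"wx":0,"wy":0,"wz":-7.7},{"gripper":1,"dx":0.059,"dy":-0.126,"dz":0,"wx":0,"wy":0,"wz":-10.3},{"gripper":1,"dx":0.073,"dy":-0.157,"dz":0,"wx":0,"wy":0,"wz":-12.8}]'
python3 -m inch '[{"gripper":1,"dx":0.020,"dy":-0.042,"dz":0,"wx":0,"wy":0,"wz":-3.6},{"gripper":1,"dx":0.038,"dy":-0.082,"dz":0,"wx":0,"wy":0,"wz":-7},{"gripper":1,"dx":0.055,"dy":-0.118,"dz":0,"wx":0,"wy":0,"wz":-10},{"gripper":1,"dx":0.067,"dy":-0.146,"dz":0,"wx":0,"wy":0,"wz":-12},{"gripper":1,"dx":0.073,"dy":-0.158,"dz":0,"wx":0,"wy":0,"wz":-12.9}]'
python3 - <<'E'
from h import *
s=manip.read_state();im=manip.camera("wrist");s=manip.read_state();cv2.imwrite("pics/w1.png",im);print(s["eef_pos"],s["eef_rot"],s["joints"])
E
```

```text
clock: 0.93
eef_pos: [315.5, 206.7, 205.4]
eef_rot: [3.141, 0.0, 2.378]
wrist_force: [0.6, 1.1, -0.1]
finger_gap: 94.1
finger_force: 0.0
clock: 1.35
eef_pos: [388.6, 49.5, 205.5]
eef_rot: [3.141, 0.0, 2.154]
wrist_force: [-0.6, 1.1, -0.8]
finger_gap: 93.7
finger_force: 0.0
clock: 1.77
eef_pos: [461.6, -107.5, 205.2]
eef_rot: [-3.141, -0.0, 1.931]
wrist_force: [0.4, 1.6, 0.7]
finger_gap: 93.7
finger_force: 0.0
clock: 2.18
eef_pos: [534.7, -267.5, 204.3]
eef_rot: [-3.141, -0.0, 1.704]
wrist_force: [-0.5, 0.4, 0.6]
finger_gap: 93.9
finger_force: 0.0
[ 534.82501733 -267.58003333  204.09663879] [-3.14039165e+00 -4.56094761e-04  1.70312031e+00] [-5.24968646e-01  4.09343656e-01  1.37689807e+00 -3.81436659e-04
  1.35658038e+00 -6.57211585e-01]
```

View pics/w1.png

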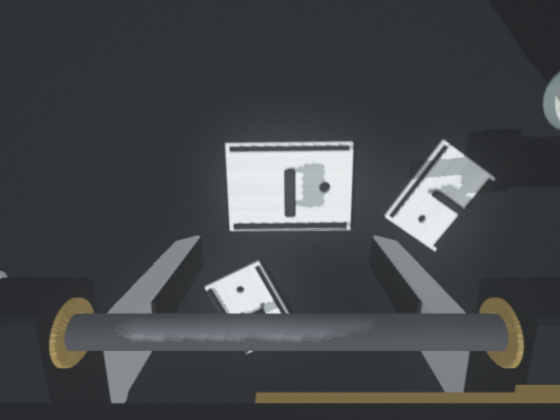

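The wrist view shows the large plate with corners at (226,142), (354,142), (351,231) and (229,231). The bar runs from (290,168) to (290,217), and the hole is at (324,187).

```bash
python3 - <<'E'
from h import *
np.set_printoptions(precision=1,suppress=True)
s=manip.read_state()
f=lambda u,z:ray("wrist",u,z,s)
P=np.array([f(p,6) for p in[(226,142),(354,142),(351,231),(229,231)]]);c=P.mean(0)
print(P,c,[np.linalg.norm(P[i]-P[i-1]) for i in range(4)])
d=P[1]+P[2]-P[0]-P[3];print("yaw",np.degrees(np.arctan2(d[1],d[0])))
print("bar",f((290,192),44),"hole",f((324,187),6))
E
```

```text
[[ 463.4 -227.6    6. ]
 [ 602.2 -209.2    6. ]
 [ 617.1 -310.2    6. ]
 [ 475.9 -329.     6. ]] [ 539.7 -269.     6. ] [np.float64(102.16028290865039), np.float64(140.05742561834296), np.float64(102.12687160776828), np.float64(142.37222424985936)]
yaw 7.557060234990267
bar [ 538.9 -266.1   44. ] hole [ 577.6 -262.9    6. ]
```

```bash
python3 -m inch '[{"gripper":0.6,"dx":0.001,"dy":0,"dz":-0.03,"wx":0,"wy":0,"wz":0},{"gripper":0.6,"dx":0.002,"dy":0,"dz":-0.065,"wx":0,"wy":0,"wz":0},{"gripper":0.6,"dx":0.003,"dy":0,"dz":-0.1,"wx":0,"wy":0,"wz":0},{"gripper":0.6,"dx":0.003,"dy":0,"dz":-0.125,"wx":0,"wy":0,"wz":0},{"gripper":0.6,"dx":0.003,"dy":0,"dz":-0.14,"wx":0,"wy":0,"wz":0}]' 30
python3 -m inch '[{"gripper":0.5,"dx":0,"dy":0,"dz":-0.015,"wx":0,"wy":0,"wz":0},{"gripper":0.5,"dx":0,"dy":0,"dz":-0.03,"wx":0,"wy":0,"wz":0},{"gripper":0.5,"dx":0,"dy":0,"dz":-0.04,"wx":0,"wy":0,"wz":0},{"gripper":0.5,"dx":0,"dy":0,"dz":-0.046,"wx":0,"wy":0,"wz":0},{"gripper":0.5,"dx":0,"dy":0,"dz":-0.048,"wx":0,"wy":0,"wz":0}]'
python3 - <<'E'
from h import *
s=manip.read_state();im=manip.camera("wrist");s=manip.read_state();cv2.imwrite("pics/w2.png",im);print(s["eef_pos"],s["eef_rot"],s["wrist_force"],s["finger_gap"])
E
```

```text
clock: 2.65
eef_pos: [535.8, -262.4, 61.9]
eef_rot: [-3.138, -0.003, 1.709]
wrist_force: [-0.5, -0.1, 1.0]
finger_gap: 64.0
finger_force: 0.0
clock: 3.07
eef_pos: [536.9, -263.3, 16.7]
eef_rot: [-3.141, -0.001, 1.709]
wrist_force: [0.1, -0.1, -0.2]
finger_gap: 47.1
finger_force: 0.0
[ 537.06578172 -263.43986518   17.03317401] [-3.14102929e+00 -4.42566401e-04  1.70849702e+00] [-0.42074705  0.60858439 -0.2383605 ] 46.77755399843378
```

View pics/w2.png

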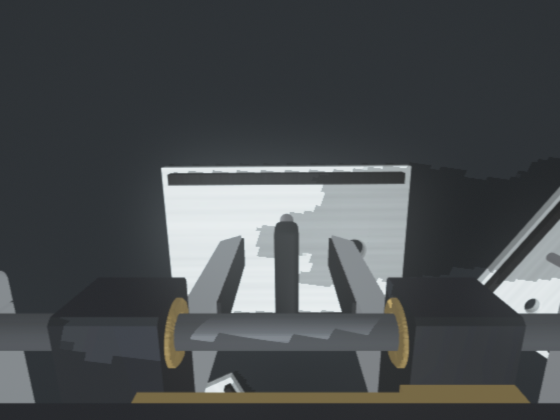

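The fingers straddle the bar, which is at column 286 between the finger edges at 243 and 330. I'll shift 3 mm along the bar, grip and lift.

```bash
python3 -m inch '[{"gripper":0,"dx":0,"dy":-0.003,"dz":0,"wx":0,"wy":0,"wz":0},{"gripper":0,"dx":0,"dy":-0.003,"dz":0,"wx":0,"wy":0,"wz":0},{"gripper":0,"dx":0,"dy":-0.003,"dz":0,"wx":0,"wy":0,"wz":0},{"gripper":0,"dx":0,"dy":-0.003,"dz":0,"wx":0,"wy":0,"wz":0},{"gripper":0,"dx":0,"dy":-0.003,"dz":0,"wx":0,"wy":0,"wz":0}]' 30
python3 -m inch '[{"gripper":0,"dx":0,"dy":0,"dz":0,"wx":0,"wy":0,"wz":0},{"gripper":0,"dx":0,"dy":0,"dz":0,"wx":0,"wy":0,"wz":0},{"gripper":0,"dx":0,"dy":0,"dz":0,"wx":0,"wy":0,"wz":0},{"gripper":0,"dx":0,"dy":0,"dz":0,"wx":0,"wy":0,"wz":0},{"gripper":0,"dx":0,"dy":0,"dz":0,"wx":0,"wy":0,"wz":0}]'
python3 -m inch '[{"gripper":0,"dx":0,"dy":0,"dz":0.002,"wx":0,"wy":0,"wz":0},{"gripper":0,"dx":0,"dy":0,"dz":0.006,"wx":0,"wy":0,"wz":0},{"gripper":0,"dx":0,"dy":0,"dz":0.012,"wx":0,"wy":0,"wz":0},{"gripper":0,"dx":0,"dy":0,"dz":0.018,"wx":0,"wy":0,"wz":0},{"gripper":0,"dx":0,"dy":0,"dz":0.02,"wx":0,"wy":0,"wz":0}]'
```

```text
clock: 3.53
eef_pos: [537.4, -266.8, 17.8]
eef_rot: [3.141, 0.0, 1.708]
wrist_force: [0.2, -0.1, -0.0]
finger_gap: 16.9
finger_force: 0.0
clock: 3.95
eef_pos: [537.4, -266.7, 17.7]
eef_rot: [3.141, 0.0, 1.708]
wrist_force: [-1.4, 0.8, 4.9]
finger_gap: 11.8
finger_force: 30.0
clock: 4.37
eef_pos: [537.6, -266.9, 38.7]
eef_rot: [3.141, 0.001, 1.708]
wrist_force: [0.7, 0.7, -2.4]
finger_gap: 11.8
finger_force: 30.0
```

```bash
python3 -m inch '[{"gripper":0,"dx":0,"dy":0,"dz":0.02,"wx":0,"wy":0,"wz":0},{"gripper":0,"dx":0,"dy":0,"dz":0.05,"wx":0,"wy":0,"wz":0},{"gripper":0,"dx":0,"dy":0,"dz":0.085,"wx":0,"wy":0,"wz":0},{"gripper":0,"dx":0,"dy":0,"dz":0.12,"wx":0,"wy":0,"wz":0},{"gripper":0,"dx":0,"dy":0,"dz":0.15,"wx":0,"wy":0,"wz":0}]'
python3 -m inch '[{"gripper":0,"dx":0,"dy":0.01,"dz":0.01,"wx":0,"wy":0,"wz":0},{"gripper":0,"dx":0,"dy":0.03,"dz":0.015,"wx":0,"wy":0,"wz":0},{"gripper":0,"dx":0,"dy":0.055,"dz":0.016,"wx":0,"wy":0,"wz":0.5},{"gripper":0,"dx":0,"dy":0.085,"dz":0.016,"wx":0,"wy":0,"wz":1},{"gripper":0,"dx":0,"dy":0.115,"dz":0.016,"wx":0,"wy":0,"wz":1.6}]'
python3 -m inch '[{"gripper":0,"dx":0,"dy":0.03,"dz":0,"wx":0,"wy":0,"wz":0},{"gripper":0,"dx":0,"dy":0.06,"dz":0,"wx":0,"wy":0,"wz":0},{"gripper":0,"dx":0,"dy":0.09,"dz":0,"wx":0,"wy":0,"wz":0},{"gripper":0,"dx":0,"dy":0.12,"dz":0,"wx":0,"wy":0,"wz":0},{"gripper":0,"dx":0,"dy":0.15,"dz":0,"wx":0,"wy":0,"wz":0}]'
python3 -m inch '[{"gripper":0,"dx":0,"dy":0.03,"dz":0,"wx":0,"wy":0,"wz":0},{"gripper":0,"dx":0,"dy":0.06,"dz":0,"wx":0,"wy":0,"wz":0},{"gripper":0,"dx":0,"dy":0.085,"dz":0,"wx":0,"wy":0,"wz":0},{"gripper":0,"dx":0,"dy":0.105,"dz":0,"wx":0,"wy":0,"wz":0},{"gripper":0,"dx":0,"dy":0.115,"dz":0,"wx":0,"wy":0,"wz":0}]'
python3 -m inch '[{"gripper":0,"dx":0,"dy":0,"dz":0,"wx":0,"wy":0,"wz":0},{"gripper":0,"dx":0,"dy":0,"dz":0,"wx":0,"wy":0,"wz":0},{"gripper":0,"dx":0,"dy":0,"dz":0,"wx":0,"wy":0,"wz":0},{"gripper":0,"dx":0,"dy":0,"dz":0,"wx":0,"wy":0,"wz":0},{"gripper":0,"dx":0,"dy":0,"dz":0,"wx":0,"wy":0,"wz":0}]'
python3 - <<'E'
from h import *
s=manip.read_state();im=manip.camera("wrist");cv2.imwrite("pics/w3.png",im);print(s["eef_pos"],s["eef_rot"],s["wrist_force"],s["finger_gap"])
E
```

```text
clock: 4.78
eef_pos: [537.3, -266.7, 190.2]
eef_rot: [3.14, 0.001, 1.708]
wrist_force: [0.4, -0.2, -3.1]
finger_gap: 11.7
finger_force: 30.0
clock: 5.2
eef_pos: [536.6, -149.9, 202.3]
eef_rot: [-3.14, -0.001, 1.736]
wrist_force: [-0.1, -0.3, -3.2]
finger_gap: 12.1
finger_force: 30.0
clock: 5.62
eef_pos: [536.3, 0.4, 202.3]
eef_rot: [-3.14, -0.0, 1.736]
wrist_force: [0.0, -0.8, -3.2]
finger_gap: 11.8
finger_force: 30.0
clock: 6.03
eef_pos: [536.3, 115.9, 202.3]
eef_rot: [-3.14, -0.0, 1.738]
wrist_force: [-0.0, 0.6, -2.9]
finger_gap: 11.5
finger_force: 30.0
clock: 6.45
eef_pos: [537.3, 112.4, 203.4]
eef_rot: [-3.142, 0.0, 1.735]
wrist_force: [-0.1, -0.5, -2.9]
finger_gap: 11.9
finger_force: 30.0
[537.29135154 112.42169838 203.38041116] [-3.14150050e+00  7.52520578e-05  1.73498856e+00] [-0.12196063 -0.53246493 -2.93675917] 11.894292824656052
```

View pics/w3.png

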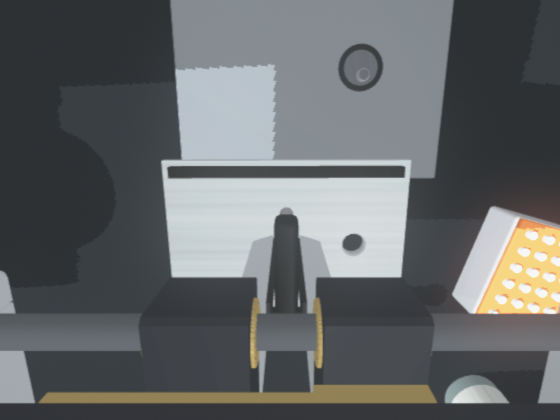

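The well ring is at (361,68) and the pin head at about (363,75). The held plate's far edge runs from (163,161) to (411,161), and its hole is at (353,242). Next, an enlarged crop of the well and the hole.

```bash
python3 - <<'E'
from h import *
im=cv2.imread("pics/w3.png")
a=cv2.resize(cv2.convertScaleAbs(im[40:100,330:390],alpha=1.5),(400,400),interpolation=cv2.INTER_CUBIC)
b=cv2.resize(im[212:272,323:383],(400,400),interpolation=cv2.INTER_CUBIC)
cv2.imwrite("pics/crop2.png",np.hstack([a,b]))
E
```

```text
(no output)
```

View pics/crop2.png

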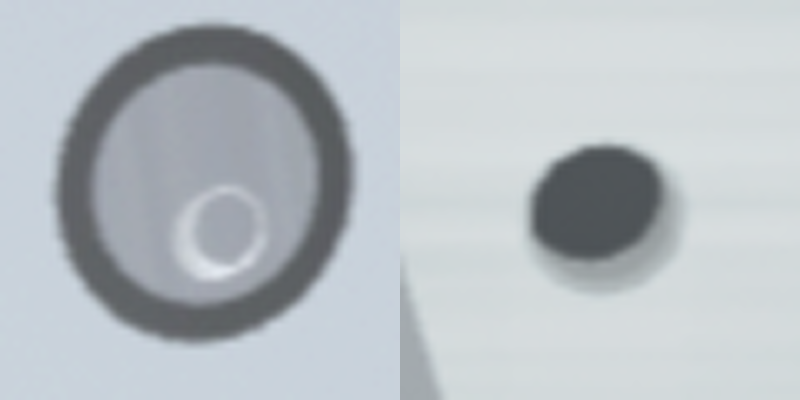

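Pin tip at px (364.2,74.5) (z 98), ring centre at (360.8,67.5) (z 90), and the hole's top rim centre at (353.9,245.0).

```bash
python3 - <<'E'
from h import *
np.set_printoptions(precision=1,suppress=True)
s=manip.read_state()
f=lambda u,z:ray("wrist",u,z,s)
zb=s["eef_pos"][2]-17.7
pin=f((364.2,74.5),98);ring=f((360.75,67.45),90);hole=f((353.9,245),zb+6)
print("pin",pin,"ring",ring,"off",pin[:2]-ring[:2],"hole",hole,"move",pin-hole)
a,b=f((163,161),zb+6),f((411,161),zb+6);d=b-a;print("plate yaw",np.degrees(np.arctan2(d[1],d[0])),np.linalg.norm(d))
# deck edges seen: left edge (172,0)-(180,155), right (452,0)-(435,178)
l=f((172,0),90),f((180,155),90);r=f((452,0),90),f((435,178),90)
for p,q in(l,r): d=p-q;print("deck y dir",np.degrees(np.arctan2(d[1],d[0]))-90)
print("R exp hole",s["eef_pos"][:2]+40*np.array([np.cos(.16),np.sin(.16)]))
E
```

```text
pin [581.1 227.5  98. ] ring [578.7 233.6  90. ] off [ 2.4 -6.1] hole [577.9 117.8 191.7] move [  3.3 109.7 -93.7]
plate yaw 9.379245375978057 139.30032505192602
deck y dir 8.023166984636248
deck y dir 10.051970690895146
R exp hole [576.8 118.9]
```

```bash
python3 -m inch '[{"gripper":0,"dx":0.001,"dy":0.025,"dz":0,"wx":0,"wy":0,"wz":0},{"gripper":0,"dx":0.002,"dy":0.055,"dz":0,"wx":0,"wy":0,"wz":0},{"gripper":0,"dx":0.003,"dy":0.085,"dz":0,"wx":0,"wy":0,"wz":0},{"gripper":0,"dx":0.003,"dy":0.103,"dz":0,"wx":0,"wy":0,"wz":0},{"gripper":0,"dx":0.003,"dy":0.110,"dz":0,"wx":0,"wy":0,"wz":0}]'
python3 -m inch '[{"gripper":0,"dx":0,"dy":0,"dz":-0.015,"wx":0,"wy":0,"wz":0},{"gripper":0,"dx":0,"dy":0,"dz":-0.035,"wx":0,"wy":0,"wz":0},{"gripper":0,"dx":0,"dy":0,"dz":-0.055,"wx":0,"wy":0,"wz":0},{"gripper":0,"dx":0,"dy":0,"dz":-0.068,"wx":0,"wy":0,"wz":0},{"gripper":0,"dx":0,"dy":0,"dz":-0.076,"wx":0,"wy":0,"wz":0}]'
python3 -m inch '[{"gripper":0,"dx":0,"dy":0,"dz":-0.003,"wx":0,"wy":0,"wz":0},{"gripper":0,"dx":0,"dy":0,"dz":-0.005,"wx":0,"wy":0,"wz":0},{"gripper":0,"dx":0,"dy":0,"dz":-0.005,"wx":0,"wy":0,"wz":0},{"gripper":0,"dx":0,"dy":0,"dz":-0.005,"wx":0,"wy":0,"wz":0},{"gripper":0,"dx":0,"dy":0,"dz":-0.005,"wx":0,"wy":0,"wz":0}]'
python3 - <<'E'
from h import *
s=manip.read_state();im=manip.camera("wrist");cv2.imwrite("pics/w4.png",im);print(s["eef_pos"],s["eef_rot"],s["wrist_force"],s["finger_gap"])
cv2.imwrite("pics/crop4.png",np.hstack([cv2.resize(im[205:285,315:395],(400,400),interpolation=cv2.INTER_CUBIC),cv2.resize(im[100:400,140:440],(400,400))]))
E
```

```text
clock: 6.92
eef_pos: [540.0, 225.2, 203.2]
eef_rot: [-3.141, -0.0, 1.738]
wrist_force: [0.4, -0.1, -3.3]
finger_gap: 11.7
finger_force: 30.0
clock: 7.33
eef_pos: [539.8, 222.3, 125.7]
eef_rot: [-3.14, 0.0, 1.735]
wrist_force: [-0.1, 0.5, -3.4]
finger_gap: 11.7
finger_force: 30.0
clock: 7.75
eef_pos: [540.6, 223.4, 123.3]
eef_rot: [3.14, -0.0, 1.736]
wrist_force: [-0.3, -0.3, -3.7]
finger_gap: 11.9
finger_force: 30.0
[540.5741732  223.36450223 123.252667  ] [ 3.14036361e+00 -2.01645433e-04  1.73619659e+00] [-0.26377464 -0.29443513 -3.71321453] 11.875817863886914
```

View pics/crop4.png

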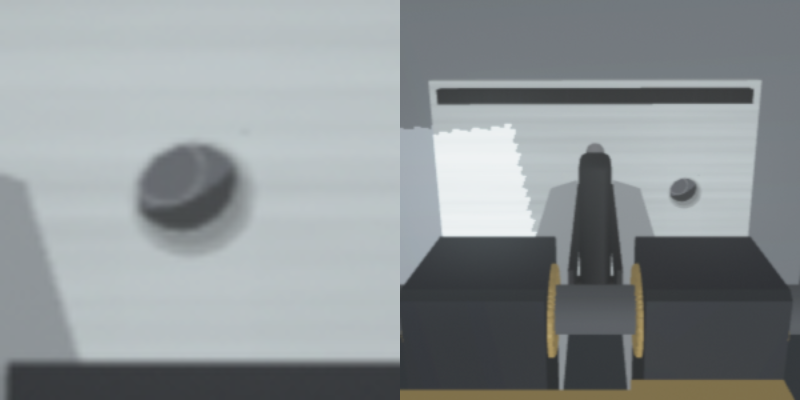

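The pin is visible through the hole. In crop px, the pin tip's centre is at about (168,163), the hole's top rim centre at about (194,199) and its bottom rim centre at about (181,175).

```bash
python3 - <<'E'
from h import *
np.set_printoptions(precision=2,suppress=True)
s=manip.read_state();zb=s["eef_pos"][2]-17.7
g=lambda u,z:ray("wrist",np.array(u)/5+[315,205],z,s)
h=g((194,199),zb+6);h2=g((181,175),zb);p=g((168,163),98)
print(h,h2,p,p-h,p-h2)
# predicted outline at pin-tip radius 5 and hole rims
for c,r in((h,6.5),(h2,6.5),(p,5)):
    i=manip.camera_info("wrist")
    print(np.linalg.norm(g((194+50,199),c[2])-g((194,199),c[2]))/50, r)
E
```

```text
[581.   228.77 111.46] [580.39 229.58 105.46] [580.35 228.53  98.  ] [ -0.65  -0.24 -13.46] [-0.03 -1.05 -7.46]
0.11953467789736213 6.5
0.12328324591902262 6.5
0.12794350230586693 5
```

```bash
python3 -m inch '[{"gripper":0,"dx":-0.0005,"dy":-0.0005,"dz":-0.001,"wx":0,"wy":0,"wz":0},{"gripper":0,"dx":-0.0005,"dy":-0.0005,"dz":-0.003,"wx":0,"wy":0,"wz":0},{"gripper":0,"dx":-0.0005,"dy":-0.0005,"dz":-0.004,"wx":0,"wy":0,"wz":0},{"gripper":0,"dx":-0.0005,"dy":-0.0005,"dz":-0.005,"wx":0,"wy":0,"wz":0},{"gripper":0,"dx":-0.0005,"dy":-0.0005,"dz":-0.006,"wx":0,"wy":0,"wz":0}]'
python3 -m inch '[{"gripper":0,"dx":0,"dy":0,"dz":-0.0005,"wx":0,"wy":0,"wz":0},{"gripper":0,"dx":0,"dy":0,"dz":-0.001,"wx":0,"wy":0,"wz":0},{"gripper":0,"dx":0,"dy":0,"dz":-0.0015,"wx":0,"wy":0,"wz":0},{"gripper":0,"dx":0,"dy":0,"dz":-0.002,"wx":0,"wy":0,"wz":0},{"gripper":0,"dx":0,"dy":0,"dz":-0.002,"wx":0,"wy":0,"wz":0}]'
```

```text
clock: 8.22
eef_pos: [539.7, 222.8, 116.3]
eef_rot: [-3.141, 0.0, 1.736]
wrist_force: [0.9, -0.4, -3.4]
finger_gap: 11.4
finger_force: 30.0
clock: 8.63
eef_pos: [539.7, 222.8, 114.3]
eef_rot: [-3.141, 0.0, 1.736]
wrist_force: [-0.3, 1.1, -3.3]
finger_gap: 11.8
finger_force: 30.0
```

```bash
python3 -m inch '[{"gripper":0,"dx":0,"dy":0,"dz":-0.0005,"wx":0,"wy":0,"wz":0},{"gripper":0,"dx":0,"dy":0,"dz":-0.001,"wx":0,"wy":0,"wz":0},{"gripper":0,"dx":0,"dy":0,"dz":-0.0015,"wx":0,"wy":0,"wz":0},{"gripper":0,"dx":0,"dy":0,"dz":-0.002,"wx":0,"wy":0,"wz":0},{"gripper":0,"dx":0,"dy":0,"dz":-0.002,"wx":0,"wy":0,"wz":0}]'
```

```text
clock: 9.05
eef_pos: [539.7, 222.8, 112.3]
eef_rot: [-3.141, 0.0, 1.736]
wrist_force: [-0.5, -0.1, -2.9]
finger_gap: 11.8
finger_force: 30.0
```

The force still only shows the plate's weight, so the hole is over the pin. I'll keep lowering.

```bash
python3 -m inch '[{"gripper":0,"dx":0,"dy":0,"dz":-0.0005,"wx":0,"wy":0,"wz":0},{"gripper":0,"dx":0,"dy":0,"dz":-0.001,"wx":0,"wy":0,"wz":0},{"gripper":0,"dx":0,"dy":0,"dz":-0.0015,"wx":0,"wy":0,"wz":0},{"gripper":0,"dx":0,"dy":0,"dz":-0.002,"wx":0,"wy":0,"wz":0},{"gripper":0,"dx":0,"dy":0,"dz":-0.0025,"wx":0,"wy":0,"wz":0}]'
python3 -m inch '[{"gripper":0,"dx":0,"dy":0,"dz":-0.0003,"wx":0,"wy":0,"wz":0},{"gripper":0,"dx":0,"dy":0,"dz":-0.0006,"wx":0,"wy":0,"wz":0},{"gripper":0,"dx":0,"dy":0,"dz":-0.0009,"wx":0,"wy":0,"wz":0},{"gripper":0,"dx":0,"dy":0,"dz":-0.001,"wx":0,"wy":0,"wz":0},{"gripper":0,"dx":0,"dy":0,"dz":-0.001,"wx":0,"wy":0,"wz":0}]'
```

```text
clock: 9.47
eef_pos: [539.7, 222.8, 109.9]
eef_rot: [-3.142, -0.0, 1.736]
wrist_force: [0.1, 0.3, -2.6]
finger_gap: 11.9
finger_force: 30.0
clock: 9.88
eef_pos: [539.7, 222.8, 108.9]
eef_rot: [-3.142, 0.0, 1.736]
wrist_force: [0.1, -0.3, -2.9]
finger_gap: 12.0
finger_force: 30.0
```

```bash
python3 -m inch '[{"gripper":0,"dx":0,"dy":0,"dz":-0.0003,"wx":0,"wy":0,"wz":0},{"gripper":0,"dx":0,"dy":0,"dz":-0.0006,"wx":0,"wy":0,"wz":0},{"gripper":0,"dx":0,"dy":0,"dz":-0.0009,"wx":0,"wy":0,"wz":0},{"gripper":0,"dx":0,"dy":0,"dz":-0.001,"wx":0,"wy":0,"wz":0},{"gripper":0,"dx":0,"dy":0,"dz":-0.001,"wx":0,"wy":0,"wz":0}]'
```

```text
clock: 10.3
eef_pos: [539.7, 222.8, 107.9]
eef_rot: [-3.141, 0.0, 1.736]
wrist_force: [-0.0, 0.5, -3.3]
finger_gap: 11.7
finger_force: 30.0
```

```bash
python3 -m inch '[{"gripper":0,"dx":0,"dy":0,"dz":-0.0002,"wx":0,"wy":0,"wz":0},{"gripper":0,"dx":0,"dy":0,"dz":-0.0004,"wx":0,"wy":0,"wz":0},{"gripper":0,"dx":0,"dy":0,"dz":-0.0005,"wx":0,"wy":0,"wz":0},{"gripper":0,"dx":0,"dy":0,"dz":-0.0005,"wx":0,"wy":0,"wz":0},{"gripper":0,"dx":0,"dy":0,"dz":-0.0005,"wx":0,"wy":0,"wz":0}]'
```

```text
clock: 10.72
eef_pos: [539.8, 222.8, 107.6]
eef_rot: [3.141, 0.0, 1.736]
wrist_force: [-2.5, -0.8, 1.2]
finger_gap: 11.7
finger_force: 30.0
```

Contact is light, about 4 N, at exactly the flat-on-deck height. Now release and withdraw.

```bash
python3 -m inch '[{"gripper":0.2,"dx":0,"dy":0,"dz":0,"wx":0,"wy":0,"wz":0},{"gripper":0.3,"dx":0,"dy":0,"dz":0,"wx":0,"wy":0,"wz":0},{"gripper":0.4,"dx":0,"dy":0,"dz":0,"wx":0,"wy":0,"wz":0},{"gripper":0.5,"dx":0,"dy":0,"dz":0,"wx":0,"wy":0,"wz":0},{"gripper":0.5,"dx":0,"dy":0,"dz":0,"wx":0,"wy":0,"wz":0}]'
python3 -m inch '[{"gripper":0.5,"dx":0,"dy":0,"dz":0.005,"wx":0,"wy":0,"wz":0},{"gripper":0.5,"dx":0,"dy":0,"dz":0.015,"wx":0,"wy":0,"wz":0},{"gripper":0.5,"dx":0,"dy":0,"dz":0.035,"wx":0,"wy":0,"wz":0},{"gripper":0.5,"dx":0,"dy":0,"dz":0.06,"wx":0,"wy":0,"wz":0},{"gripper":0.5,"dx":0,"dy":0,"dz":0.08,"wx":0,"wy":0,"wz":0}]'
python3 -m inch '[{"gripper":0.5,"dx":0,"dy":-0.01,"dz":0.005,"wx":0,"wy":0,"wz":0},{"gripper":0.5,"dx":0,"dy":-0.02,"dz":0.01,"wx":0,"wy":0,"wz":0},{"gripper":0.5,"dx":0,"dy":-0.03,"dz":0.015,"wx":0,"wy":0,"wz":0},{"gripper":0.5,"dx":0,"dy":-0.038,"dz":0.018,"wx":0,"wy":0,"wz":0},{"gripper":0.5,"dx":0,"dy":-0.04,"dz":0.02,"wx":0,"wy":0,"wz":0}]'
python3 - <<'E'
from h import *
im=manip.camera("wrist");t=manip.camera("scene");s=manip.read_state();print(s["eef_pos"],s["wrist_force"])
cv2.imwrite("pics/w5.png",np.hstack([cv2.resize(im,(400,300)),cv2.resize(t[100:280,240:480],(400,300),interpolation=cv2.INTER_CUBIC)]))
cv2.imwrite("pics/w5full.png",im)
E
```

```text
clock: 11.13
eef_pos: [539.8, 222.8, 107.5]
eef_rot: [3.141, -0.0, 1.736]
wrist_force: [0.9, 0.4, 0.4]
finger_gap: 41.6
finger_force: 0.0
clock: 11.55
eef_pos: [539.9, 222.9, 190.1]
eef_rot: [3.14, -0.0, 1.736]
wrist_force: [0.0, 0.7, 0.7]
finger_gap: 47.1
finger_force: 0.0
clock: 11.97
eef_pos: [539.7, 181.0, 207.2]
eef_rot: [-3.141, 0.0, 1.735]
wrist_force: [0.3, 0.1, -0.6]
finger_gap: 46.7
finger_force: 0.0
[539.76895678 182.08643377 207.25315157] [0.60126806 0.06759949 0.18614188]
```

View pics/w5.png

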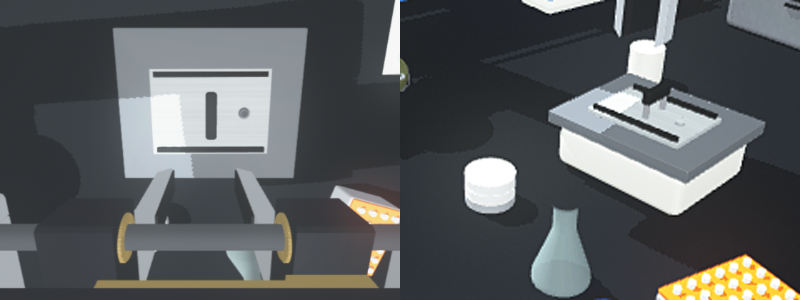

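The plate lies flat and square on the deck with the pin filling its hole at (244,113). The flask and the dishes have not moved, and the gripper is clear.

```bash
python3 -c "
from cell import manip
print(manip.sign_off())"
```

```text
the job is handed in; nothing more can be done
None
```

The job is handed in: the largest plate lies flat and square on the shaker deck with its hole over the drive pin, set down with about 4 N and released after about 12 s. I aimed it at the pin using the wrist camera, so it dropped over the pin directly and no sliding about was needed; the flask and dishes were left where they were.

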